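Hold a vial rack home in its lane of the sampler deck

TASK

Pick up the loose vial rack that stands on the open bench to one side of the sampler deck (the aluminium plate) and set it down flat in the empty lane of that deck, side by side with the rack already there, its end against the tall back fence and its long side against the low rail that lies between the two lanes. Press it into that corner firmly, so that it bears on the fence and on the rail at the same time, and finish while still holding it pressed there: do not let go. Leave the other rack and everything else as they are.

Things in the scene. Friction and masses are not known exactly. Their poses are not given: they have to be found in the camera images.
- vial_rack: The loose vial rack on the bench, left or right of the deck: a dark rack full of small capped vials, 52 (its x) x 124 (its y) x 37 mm high over the caps. Origin: centre of the underside, z up; the same either way round; its long side starts within 0.4 rad of world x. Solid: floor plate 4 mm thick, full size; end walls 28 mm high, 4 mm thick; a strip along each long side. 0.11 to 0.23 kg.
- rack_grip (a point): Where to grip the loose rack from above: its middle, 20 mm above its underside, axes as the rack. Close along its x, 52 mm wide, on the strips of the long sides (at x = +-26 mm, 18 to 22 mm above the underside; open below them down to the floor plate). Keep the fingertips 10 to 16 mm above the underside: they then pass over the low rail.
- rack_deck: The sampler deck: a fixed aluminium plate 170 (x) x 220 (y) x 10 mm on the bench, turned up to 0.2 rad from the world axes. Origin: centre of its underside; x to the back fence, y left, z up; top at z = 10 mm. Two lanes along x, each with a low rail on its left (+y); they share the back fence. The left lane is taken (y = 37 to 90 mm), the right one is empty and open to the right and front.
- lane_home (a point): Where the loose rack's origin is when fully home in the empty lane: (8, -38, 10) mm in the deck's frame, on the deck's top, axes as the deck. The rack's long side then lies along x, the fence 62 mm ahead (+x), the rail 26 mm to the left (+y). The rack drags on deck and stops (friction about 0.6): pushed hard on one stop, it slides stiffly along it towards the other.
- back_fence: The fence across the back of the deck, fixed, rigid: 10 (x) x 214 (y) mm, 18 mm above the deck's top. Origin: centre of its underside, at (75, 0, 10) mm in the deck's frame, same axes; its stop face, looking to -x, is at deck x = 70 mm.
- side_rail: The low rail between the two lanes, fixed, rigid: 140 (x) x 8 (y) mm, 8 mm above the deck's top. Origin: centre of its underside, at (-2, -8, 10) mm in the deck's frame, same axes; its stop face for the empty lane, looking to -y, is at deck y = -12 mm.
- seated_rack: A second rack just like the loose one, standing loose in the left lane, its origin (centre of the underside) at about (7, 63, 10) mm in the deck's frame; the gap between it and the loose rack's home place is 49 mm wide. A bystander.
- adapter_box: A white lidded box, 72 x 151 x 38 mm, lying flat on the bench; it and the loose rack lie either side of the deck, either way round. Origin: centre of the underside. A bystander.
- amber_bottle: An amber bottle, 66 x 61 x 126 mm, standing at the back left. Origin: centre of the underside. A bystander.
- wash_bottle: A clear bottle, 58 x 56 x 112 mm, standing at the back right. Origin: centre of the underside. A bystander.
- septa_tin: A round tin, 56 mm across, 22 mm high, behind the deck. Origin: centre of the underside. A bystander.
- tape: A roll of tape lying flat, 98 x 96 x 25 mm, at the right. Origin: centre of the underside. A bystander.
- tweezers: Metal tweezers lying flat, 18 x 122 x 9 mm, in front of the deck. Origin: centre of the underside. A bystander.
- fuse_box: A small card box, 32 x 50 x 18 mm, in front of the deck. Origin: centre of the underside. A bystander.

How it is judged:
By the outcome, as a careful person would: the job done as asked, in the order asked, and still so for the second after the job is handed in, while the arm keeps its last pose, push and grip.
It also fails if it takes over 64 s, if anything falls off the work surface, if the arm or the gripper's body presses on something with over 40 N, if the wrist force passes 120 N, or if a joint passes its speed limit or range.

ROBOT

A 6-joint arm with a two-finger parallel gripper is mounted at the origin on a cart in front of the work surface, level with it; the furniture and walls round the work are solid. World frame = base frame: x ahead of the robot, y to its left, z up, the work surface at z = 0. Lengths are in m, angles in rad, forces in N, time in s.
With the tool pointing down it reaches from about 0.15 to 0.775 m from the base axis. Payload 6.1 kg.
Tool frame: the origin (TCP) lies on the centre line of the jaws, within the pads' length; the fingertips stand 19 mm ahead of it and the grasp point (between the pads) is the TCP; z points along the fingers, y is the line along which they close (so a half turn about z gives the same grasp; the last joint's range is limited). The gripper opens to 85 mm and grips with 20 to 120 N. Pads are 22 mm wide; open, the fingers measure 114 mm over their backs; the gripper's body (76 mm by 85 mm) begins 54 mm behind the grasp point. The pads swing forward as they close: fully open they stand 13 mm farther back than shut.
Start: joints at [1.322, 0.126, -0.04, 1.405, 0, 1.571], TCP at [0.129, 0.509, 0.25] pointing down, gripper open.
Joint ranges: [-2.72, 2.72], [-0.95, 1.95], [-1.27, 1.35], [-1.78, 2.02], [-1.46, 1.47], [-3.14, 3.14]. Speed limits (rad/s): [2.39, 2.39, 3.01, 3.14, 3.14, 3.14].

INTERFACE

Orientations are given as a unit quaternion [w, x, y, z].
In Python, from rig import monitor, imaging, manip gives the robot as it stands.
- The arm moves only by the tool drive_tool, never from a script. Its argument "steps" is a list that holds one entry, the list of rows, each a list of 7 numbers: the shift along the tool's x, y, z as a fraction of full scale, then the turn, a rotation vector about the tool's x, y, z as a fraction of full scale, then the gripper command: -1 is shut, 1 is fully open, values between are in proportion. In form: [[[tx, ty, tz, ax, ay, az, grip], ...]]. A call has 1 to 12 rows; each row shifts and turns the commanded pose from where the row before left it, along the tool's axes as they then stand; what a row does not reach is not made up. Full scale, the value 1, is 0.03 m for a shift and 5 degrees for a turn. A row lasts 1/12 s, in which the tool goes at most 41.7 mm and 7.16 degrees, less where a joint would pass 70% of its speed; a pose out of reach is approached as far as the arm can. A call with a number of a shift or a turn outside -1 to 1 is refused whole. A call with a gripper value outside its range is refused whole. The fingers move at their own pace and stop on an object; the grip force is fixed at half the most. Time passes only in rows, so rows that do not move let the fingers close. It gives the time, the measured TCP pose, the force and the opening at its end, in the units of the state.
- monitor.state(): the state, without advancing time (a new reading comes with each control period).
- imaging.capture(name): name is "side" or "top"; returns the picture (384x512x3 uint8, red, green, blue); there is no depth.
- imaging.camera_info(name): a dict with "K" (3x3 intrinsics, pixels), "extrinsics" (4x4, takes a point from world to camera coordinates). Camera axes: x right, y up, looking along -z (the intrinsics and any distortion apply to the point x, -y, -z); pixel columns grow to the right and rows downward; lengths in m; the calibration is good to about 2 mm. A picture is of the moment at which its call begins. camera_info takes no time and is no camera call.
- manip.hand_in(): hands the job in, once; it reports no verdict.
The state is a dict: "time_s": time; "q": joint angles; "dq": joint speeds; "joint_efforts": joint torques, N m; "tool_pos": TCP position; "ee_rot": TCP orientation; "force": force on the tool from outside, world axes, zero at the start; "ft_torque": the same for the moment, N m; "opening": opening from 0.0 (shut) to 1.0 (fully open).
Only numpy, scipy, OpenCV 4.12 (cv2) and the standard library are available. Lean on these libraries where they do the work, as an engineer would, in place of code of your own. Each camera call takes 0.05 s, during which the arm holds its last target. There are 200 camera calls.

## Working session

There is one attempt and no reset: what is moved stays moved. The work goes in short steps, Python scripts to look and compute and a tool call to move; the robot and the scene stay as the last step left them, time stands still between calls to the robot, and variables do not carry over. Pictures are saved under pics/ and viewed, on a budget of 10 in all, crops included, one or two more only if the job needs it, and the job is handed in when it is done.

Besides the shell and the picture viewer there is one more tool, called as name(argument=value, ...) on one line, values as JSON. drive_tool: Moves the arm, as the interface text tells. Its arguments: {"type":"object","properties":{"steps":{"type":"array","items":{"type":"array","items":{"type":"array","items":{"type":"number","minimum":-1,"maximum":1}}}}},"required":["steps"]}

```bash
mkdir -p pics
python3 - <<'E'
from rig import monitor, imaging, manip
import cv2,numpy as np
np.set_printoptions(precision=5,suppress=True)
for n in("top","side"):
    i=imaging.camera_info(n);print(n,np.array(i["K"]),np.array(i["extrinsics"]),[k for k in i])
    cv2.imwrite(f"pics/{n}0.png",cv2.resize(imaging.capture(n)[:,:,::-1],(800,600),interpolation=cv2.INTER_CUBIC))
s=monitor.state();print(s["tool_pos"],s["ee_rot"],s["force"],s["opening"],s["time_s"])
E
```

```text
top [[394.31152   0.      260.97662]
 [  0.      394.31152 196.29174]
 [  0.        0.        1.     ]] [[-0.0067  -0.99997 -0.00324  0.01242]
 [ 0.99075 -0.00708  0.13553 -0.5638 ]
 [-0.13555 -0.0023   0.99077 -1.08094]
 [ 0.       0.       0.       1.     ]] ['K', 'extrinsics']
side [[357.09349   0.      253.97439]
 [  0.      357.09349 187.49674]
 [  0.        0.        1.     ]] [[-0.64378  0.76505  0.01574  0.37775]
 [-0.63634 -0.54666  0.54427  0.32996]
 [ 0.425    0.34037  0.83876 -1.42722]
 [ 0.       0.       0.       1.     ]] ['K', 'extrinsics']
[0.12919 0.5085  0.2496 ] [-0.00009  0.12406  0.99227 -0.00072] [-0.36565  0.28816  0.67957] 0.9982120846090484 0.1
```

View pics/top0.png

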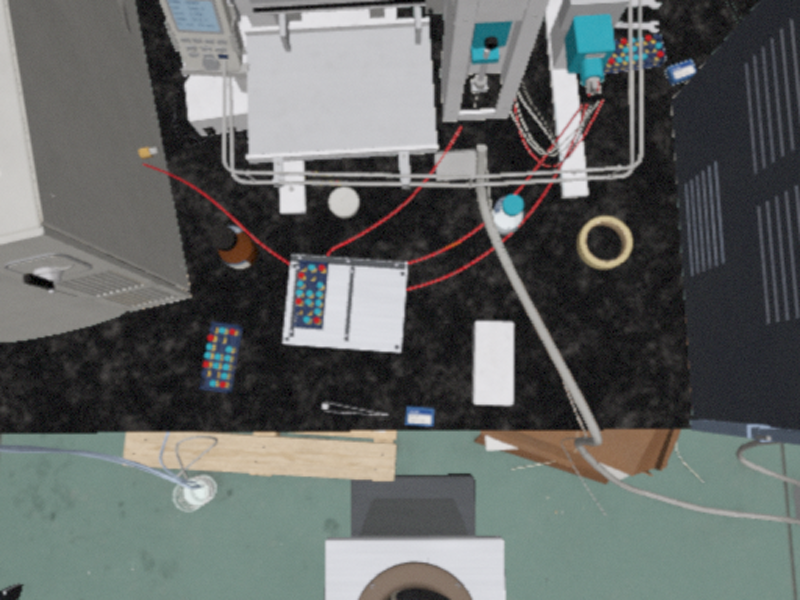

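View pics/side0.png

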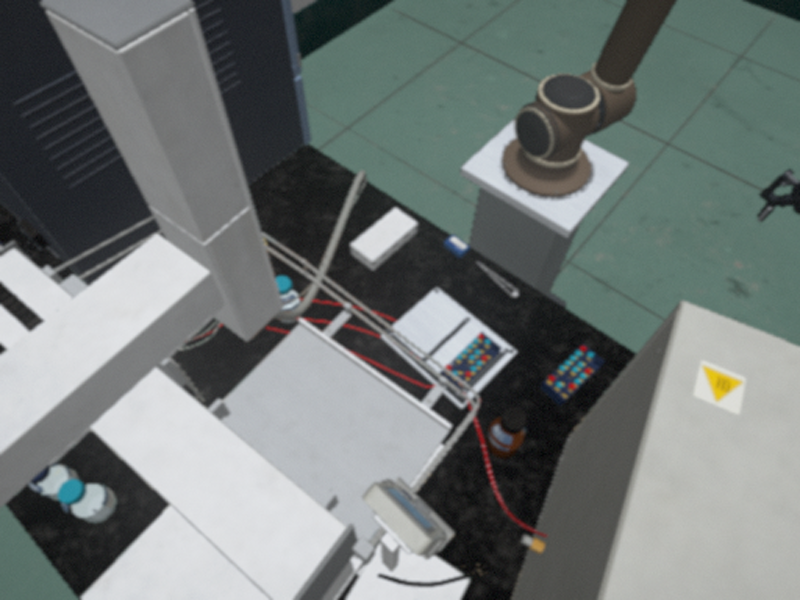

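The top view shows the loose rack left of the deck at about (220,357), with the deck's corners at about (290,257), (408,263), (402,351) and (284,344). The box is on the right. The side view agrees. I'll enlarge both areas next.

```bash
cat > h.py <<'E'
import numpy as np,cv2
from rig import monitor, imaging, manip
from scipy.spatial.transform import Rotation as R
np.set_printoptions(precision=4,suppress=True)
def cam(n):
    i=imaging.camera_info(n);return np.array(i["K"]),np.array(i["extrinsics"])
def ray(n,u,v,z):
    K,E=cam(n);d=np.array([(u-K[0,2])/K[0,0],-(v-K[1,2])/K[1,1],-1]);Rm=E[:3,:3]
    c=-Rm.T@E[:3,3];d=Rm.T@d;return c+d*(z-c[2])/d[2]
def proj(n,p):
    K,E=cam(n);c=E[:3,:3]@np.asarray(p)+E[:3,3];return K[0,0]*c[0]/-c[2]+K[0,2],K[1,2]-K[1,1]*c[1]/-c[2]
def crop(n,u0,v0,w,h,s,f):
    im=imaging.capture(n)[v0:v0+h,u0:u0+w,::-1]
    cv2.imwrite(f,cv2.resize(im,None,fx=s,fy=s,interpolation=cv2.INTER_CUBIC))
E
python3 - <<'E'
from h import *
crop("top",120,155,150,105,5,"pics/t1.png")
E
```

```text
(no output)
```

View pics/t1.png

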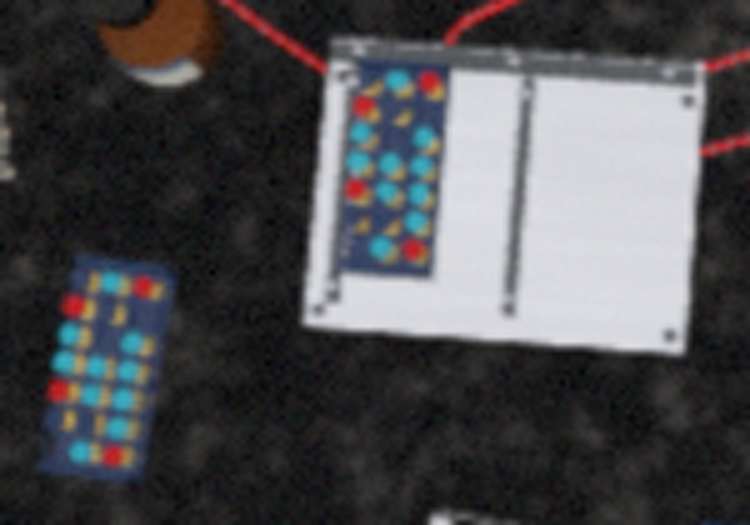

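Run:
```python
from h import *
K,E=cam("top");print("cam",-E[:3,:3].T@E[:3,3])
def c(u,v,z):return ray("top",120+(u+.5)/5-.5,155+(v+.5)/5-.5,z)
r=[(77,257),(177,268),(142,480),(42,470)]
for z in(0,22,28):
    P=np.array([c(*p,z) for p in r]);print(z,P[:,:2].round(4).tolist(),"sides",[np.linalg.norm(P[i]-P[(i+1)%4]).round(4) for i in range(4)],P.mean(0))
print("seated")
P=np.array([c(*p,28) for p in[(358,62),(450,70),(433,277),(340,270)]]);print(P,[np.linalg.norm(P[i]-P[(i+1)%4]).round(4) for i in range(4)])
print("plate FL FR",c(303,326,10),c(686,354,10),np.linalg.norm(c(303,326,10)-c(686,354,10)))
print("fence front top edge L,R", c(330,60,28),c(705,86,28),"back", c(332,40,28),c(707,64,28))
print("rail",c(530,82,18),c(509,312,18))
print("screw? ",c(687,100,10),c(670,335,10),c(319,310,10))
```

```text
cam [0.4121 0.0059 1.1474]
0 [[0.543, 0.3779], [0.5362, 0.3191], [0.4133, 0.3356], [0.4194, 0.3936]] sides [np.float64(0.0592), np.float64(0.124), np.float64(0.0583), np.float64(0.1246)] [0.478  0.3566 0.    ]
22 [[-1.9668, -6.7545], [-1.8415, -5.685], [0.3913, -5.9859], [0.2802, -7.0398]] sides [np.float64(1.0768), np.float64(2.2529), np.float64(1.0598), np.float64(2.2651)] [-0.7842 -6.3663 22.    ]
28 [[-2.6513, -8.6997], [-2.49, -7.3225], [0.3852, -7.71], [0.2423, -9.0672]] sides [np.float64(1.3866), np.float64(2.9012), np.float64(1.3647), np.float64(2.9168)] [-1.1284 -8.1998 28.    ]
seated
[[-5.3503 -4.8908 28.    ]
 [-5.2275 -3.6106 28.    ]
 [-2.3414 -3.8117 28.    ]
 [-2.4467 -5.0872 28.    ]] [np.float64(1.2861), np.float64(2.8931), np.float64(1.2799), np.float64(2.9102)]
plate FL FR [-0.2783 -1.835  10.    ] [-0.1406 -0.1128 10.    ] 1.7277203432163155
fence front top edge L,R [-5.3815 -5.2807 28.    ] [-4.9754 -0.0711 28.    ] back [-5.6652 -5.2583 28.    ] [-5.2861 -0.0413 28.    ]
rail [-3.0157 -1.5658 18.    ] [-1.0101 -1.7348 18.    ]
screw?  [-1.2995 -0.1021 10.    ] [-0.2263 -0.1842 10.    ] [-0.3499 -1.7644 10.    ]
```

```bash
cat >> h.py <<'E'
from scipy.optimize import least_squares
def T(p,L):
    c,s=np.cos(p[2]),np.sin(p[2]);L=np.atleast_2d(L).astype(float)
    return np.c_[p[0]+c*L[:,0]-s*L[:,1],p[1]+s*L[:,0]+c*L[:,1],L[:,2]]
def fit(n,L,uv,p0):
    f=lambda p:np.ravel([proj(n,q) for q in T(p,L)]-np.asarray(uv))
    r=least_squares(f,p0,loss="soft_l1",f_scale=.5);return r.x,r.fun.reshape(-1,2)
E
cat > fit.py <<'E'
from h import *
px=lambda L:np.array([(120+(u+.5)/5-.5,155+(v+.5)/5-.5) for u,v in L])
m=1e-3*np.array
D=[(-85,110,10),(-85,-110,10),(70,107,28),(70,-107,28),(80,107,28),(80,-107,28),(68,-8,18),(-72,-8,18)]
D=np.array(D)*1e-3
d,r=fit("top",D,px([(303,326),(686,354),(330,60),(705,86),(332,40),(707,64),(530,82),(509,312)]),[.6,0,0]);print("deck",d);print(r)
# rack: local x is short (52), y long; yaw about z, y~world x => th ~ -pi/2
Kp=np.array([(-26,62,28),(26,62,4),(26,-62,4),(-26,-62,28)])*1e-3
# local +y -> world +x ; local x -> world -y
k,r=fit("top",Kp,px([(77,257),(177,268),(142,480),(42,470)]),[.48,.35,-1.6]);print("rack",k);print(r)
s,r=fit("top",Kp,px([(356,62),(450,70),(433,277),(340,272)]),[.6,.1,-1.6]);print("seated",s)
c,q=np.cos(d[2]),np.sin(d[2]);print("seated in deck",np.array([[c,q],[-q,c]])@(s-d)[:2],s[2]+np.pi/2-d[2],"home",T(d,[.008,-.038,.01]))
im={n:imaging.capture(n)[:,:,::-1].copy() for n in("top","side")}
def draw(n,S,u0,v0,w,h,f):
    a=cv2.resize(im[n][v0:v0+h,u0:u0+w],None,fx=S,fy=S,interpolation=cv2.INTER_CUBIC)
    def poly(p,L,col):
        P=np.array([proj(n,x) for x in T(p,np.array(L)*1e-3)]);P=((P-[u0,v0]+.5)*S-.5).round().astype(int);cv2.polylines(a,[P],True,col,1)
    bx=lambda x0,x1,y0,y1,z:[(x0,y0,z),(x1,y0,z),(x1,y1,z),(x0,y1,z)]
    poly(d,bx(-85,85,-110,110,10),(0,160,0));poly(d,bx(70,80,-107,107,28),(255,0,255));poly(d,bx(-72,68,-12,-4,18),(0,0,255))
    for p,z in((k,0),(s,10)):
        poly(p,bx(-26,26,-62,62,z),(0,255,0));poly(p,bx(-26,26,-62,62,z+28),(0,255,255))
    return a
A=draw("top",5,120,155,150,105,0);B=draw("side",4,245,180,150,75,0)
o=np.zeros((525,750,3),np.uint8);cv2.imwrite("pics/A.png",A);cv2.imwrite("pics/B.png",B)
E
python3 fit.py
```

```text
Traceback (most recent call last):
  File "fit.py", line 3, in <module>
    m=1e-3*np.array
      ~~~~^~~~~~~~~
TypeError: unsupported operand type(s) for *: 'float' and 'builtin_function_or_method'
```

```bash
sed -i '/^m=1e-3/d' fit.py; python3 fit.py
```

```text
deck [ 0.5767  0.1244 -0.0808]
[[ 0.5275  0.0071]
 [-0.1626  0.035 ]
 [ 0.3155 -0.4792]
 [-1.034  -0.3532]
 [ 0.2594  0.1503]
 [-1.1764  0.6616]
 [ 0.1065 -0.65  ]
 [ 0.105   1.1136]]
rack [ 0.4772  0.3513 -1.6966]
[[-0.1488 -0.7499]
 [ 0.0741  0.0778]
 [ 0.3966  0.2856]
 [-0.2661  0.0862]]
seated [ 0.5911  0.1893 -1.6259]
seated in deck [0.0092 0.0659] 0.02576723375234702 home [[0.5816 0.0859 0.01  ]]
```

View pics/A.png

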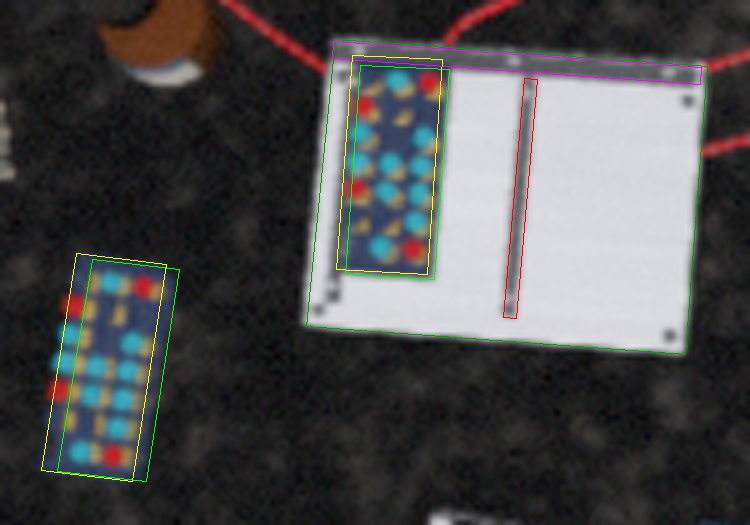

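View pics/B.png

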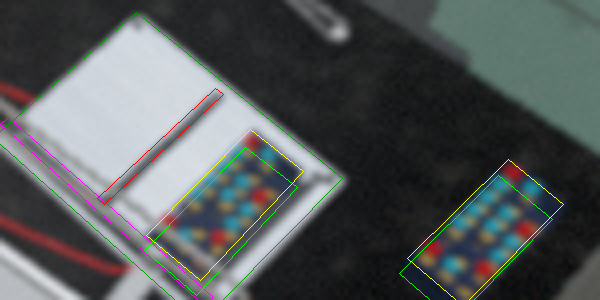

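Wireframes of the fitted deck (0.577, 0.124, yaw -0.081), loose rack (0.477, 0.351) and seated rack match the image edges to about 1 px in both cameras. The seated rack comes out near its stated place. Next I work out the approach moves and check clearance to the overhead pipes and the left cabinet.

```bash
cat >> h.py <<'E'
def go(tgt,yh=None):
    """print remaining tool-frame shift (in 30 mm units) and turn (5 deg units) to world TCP tgt, closing axis heading yh"""
    s=monitor.state();q=s["ee_rot"];Rt=R.from_quat(np.r_[q[1:],q[0]]);M=Rt.as_matrix()
    w=np.array(tgt)-s["tool_pos"];h=np.arctan2(M[1,1],M[0,1])
    print("t",round(s["time_s"],2),"pos",np.array(s["tool_pos"]),"heading",h,"F",np.array(s["force"]),"M",np.array(s["ft_torque"]),"open",round(s["opening"],3))
    if yh is not None:
        x=np.array([-np.sin(yh),np.cos(yh),0]);Mt=np.c_[-np.array([np.sin(yh),-np.cos(yh),0]),[np.cos(yh),np.sin(yh),0],[0,0,-1]]
        print("want x",Mt[:,0],"turn units (tool rotvec)",(Rt.inv()*R.from_matrix(Mt)).as_rotvec(degrees=True)/5)
        print("shift units after turn",Mt.T@w/.03)
    print("shift units now",M.T@w/.03, "dist",np.linalg.norm(w))
E
python3 - <<'E'
from h import *
go([.477,.351,.12],1.445)
# pipe corner triangulation
for nm,a,b in(("pipe corner",(235,180),(475,400)),):
    f=lambda p:np.r_[np.array(proj("top",p))-np.array(a)/1.5625,np.array(proj("side",p))-np.array(b)/1.5625]
    r=least_squares(f,[.6,.3,.3]);print(nm,r.x,r.fun)
print("cabinet corner z0",ray("top",190/1.5625,295/1.5625,0), "pipe z.2", ray("top",235/1.5625,180/1.5625,.2))
E
```

```text
t 0.25 pos [0.1292 0.5087 0.2499] heading 1.3219987821162267 F [ 0.0622 -0.1624  0.6596] M [0.0079 0.006  0.013 ] open 1.001
want x [-0.9921  0.1255 -0.    ] turn units (tool rotvec) [-0.0091 -0.0004 -1.4095]
shift units after turn [-12.1597  -3.7595   4.3304]
shift units now [-12.5291  -2.2357   4.3324] dist 0.4033245890910281
pipe corner [0.7356 0.2719 0.2363] [ 0.2015 -0.1096  0.218   0.0277]
cabinet corner z0 [0.5943 0.4193 0.    ] pipe z.2 [0.7482 0.2829 0.2   ]
```

drive_tool(steps=[[[0, 0, 0, 0, 0, -0.7, 1], [0, 0, 0, 0, 0, -0.71, 1], [-0.8, -0.25, 0.29, 0, 0, 0, 1], [-0.8, -0.25, 0.29, 0, 0, 0, 1], [-0.8, -0.25, 0.29, 0, 0, 0, 1], [-0.8, -0.25, 0.29, 0, 0, 0, 1], [-0.8, -0.25, 0.29, 0, 0, 0, 1], [-0.8, -0.25, 0.29, 0, 0, 0, 1], [-0.8, -0.25, 0.29, 0, 0, 0, 1], [-0.8, -0.25, 0.29, 0, 0, 0, 1], [-0.8, -0.25, 0.29, 0, 0, 0, 1], [-0.8, -0.25, 0.29, 0, 0, 0, 1]]])

```text
time_s: 1.25
tool_pos: [0.359, 0.4036, 0.1628]
ee_rot: [-0.0, 0.063, 0.998, -0.0]
force: [0.4, 0.3, -0.8]
opening: 1.001
```

drive_tool(steps=[[[-0.8, -0.25, 0.29, 0, 0, 0, 1], [-0.8, -0.25, 0.29, 0, 0, 0, 1], [-0.8, -0.25, 0.29, 0, 0, 0, 1], [-0.8, -0.25, 0.29, 0, 0, 0, 1], [-0.8, -0.25, 0.29, 0, 0, 0, 1], [0, 0, 0, 0, 0, 0, 1], [0, 0, 0, 0, 0, 0, 1], [0, 0, 0, 0, 0, 0, 1]]])

```text
time_s: 1.92
tool_pos: [0.4719, 0.3521, 0.1198]
ee_rot: [-0.0, 0.063, 0.998, -0.0]
force: [-0.5, -0.1, -0.2]
opening: 0.999
```

Run:
```python
from h import *
go([.477,.351,.03],1.445)
crop("top",100,165,100,100,5,"pics/t2.png")
```

```text
t 1.92 pos [0.4719 0.3521 0.1198] heading 1.4447988447949045 F [-0.4527 -0.0551 -0.1881] M [ 0.0122 -0.0051  0.0342] open 0.999
want x [-0.9921  0.1255 -0.    ] turn units (tool rotvec) [-0.002  -0.0082 -0.0023]
shift units after turn [-0.1718 -0.0141  2.9918]
shift units now [-0.1739 -0.0135  2.9917] dist 0.0899035878912093
```

View pics/t2.png

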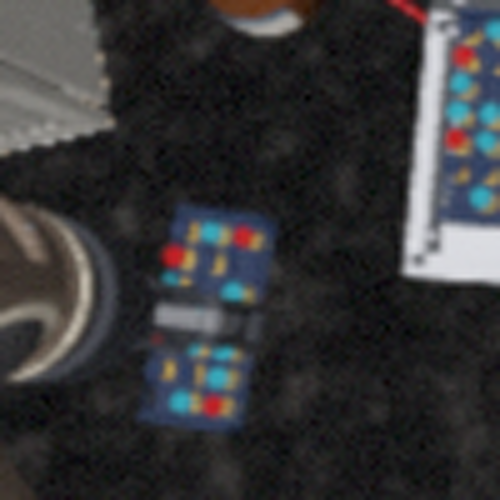

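The gripper's finger bar lies across the rack's middle, at about (205,320) in the crop, so the fingers are centred on it. I descend and close.

drive_tool(steps=[[[-0.17, -0.01, 0.3, 0, 0, 0, 1], [0, 0, 0.6, 0, 0, 0, 1], [0, 0, 0.6, 0, 0, 0, 1], [0, 0, 0.5, 0, 0, 0, 1], [0, 0, 0.4, 0, 0, 0, 1], [0, 0, 0.3, 0, 0, 0, 1], [0, 0, 0.2, 0, 0, 0, 1], [0, 0, 0.09, 0, 0, 0, 1], [0, 0, 0, 0, 0, 0, 1], [0, 0, 0, 0, 0, 0, 1]]])

```text
time_s: 2.8
tool_pos: [0.4776, 0.3514, 0.0306]
ee_rot: [0.0, 0.063, 0.998, 0.0]
force: [0.0, 1.4, -0.1]
opening: 1.0
```

drive_tool(steps=[[[0, 0, 0, 0, 0, 0, -1], [0, 0, 0, 0, 0, 0, -1], [0, 0, 0, 0, 0, 0, -1], [0, 0, 0, 0, 0, 0, -1], [0, 0, 0, 0, 0, 0, -1], [0, 0, 0, 0, 0, 0, -1], [0, 0, 0, 0, 0, 0, -1], [0, 0, 0, 0, 0, 0, -1], [0, 0, 0, 0, 0, 0, -1], [0, 0, 0, 0, 0, 0, -1], [0, 0, 0, 0, 0, 0, -1], [0, 0, 0, 0, 0, 0, -1]]])

```text
time_s: 3.8
tool_pos: [0.4779, 0.3515, 0.0313]
ee_rot: [0.001, 0.063, 0.998, 0.001]
force: [-0.6, -0.5, 6.6]
opening: 0.592
```

Run:
```python
from h import *
go([.477,.351,.14],1.445)
crop("side",320,190,80,75,7,"pics/s2.png")
```

```text
t 3.8 pos [0.4779 0.3515 0.0313] heading 1.4449744968079994 F [-0.6246 -0.5406  6.5787] M [-0.0834  0.163  -0.0823] open 0.592
want x [-0.9921  0.1255 -0.    ] turn units (tool rotvec) [ 0.0158  0.0154 -0.0003]
shift units after turn [ 0.0268 -0.0215 -3.6232]
shift units now [ 0.022  -0.0165 -3.6232] dist 0.10869998728188468
```

View pics/s2.png

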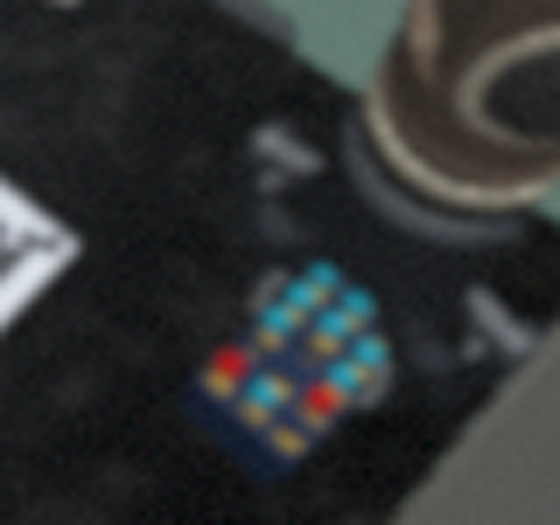

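The opening reads 0.592 (about 50 mm), so the fingers are on the strips; the side view shows both on the long sides. I lift now.

drive_tool(steps=[[[0, 0, -0.1, 0, 0, 0, -1], [0, 0, -0.2, 0, 0, 0, -1], [0, 0, -0.4, 0, 0, 0, -1], [0, 0, -0.5, 0, 0, 0, -1], [0, 0, -0.6, 0, 0, 0, -1], [0, 0, -0.6, 0, 0, 0, -1], [0, 0, -0.5, 0, 0, 0, -1], [0, 0, -0.4, 0, 0, 0, -1], [0, 0, -0.2, 0, 0, 0, -1], [0, 0, 0, 0, 0, 0, -1], [0, 0, 0, 0, 0, 0, -1], [0, 0, 0, 0, 0, 0, -1]]])

```text
time_s: 4.85
tool_pos: [0.4769, 0.3508, 0.1343]
ee_rot: [-0.001, 0.063, 0.998, -0.0]
force: [-0.4, -0.1, -1.3]
opening: 0.588
```

Run:
```python
from h import *
go([.52,.07,.14],1.49)
crop("side",310,165,95,85,7,"pics/s3.png")
```

```text
t 4.85 pos [0.4769 0.3508 0.1343] heading 1.4450331288052238 F [-0.4049 -0.1458 -1.3207] M [-0.0497  0.0279  0.0373] open 0.588
want x [-0.9967  0.0807 -0.    ] turn units (tool rotvec) [-0.0104 -0.0113 -0.5153]
shift units after turn [-2.1861 -9.2139 -0.1901]
shift units now [-2.5978 -9.1065 -0.1842] dist 0.2841480346977949
```

View pics/s3.png

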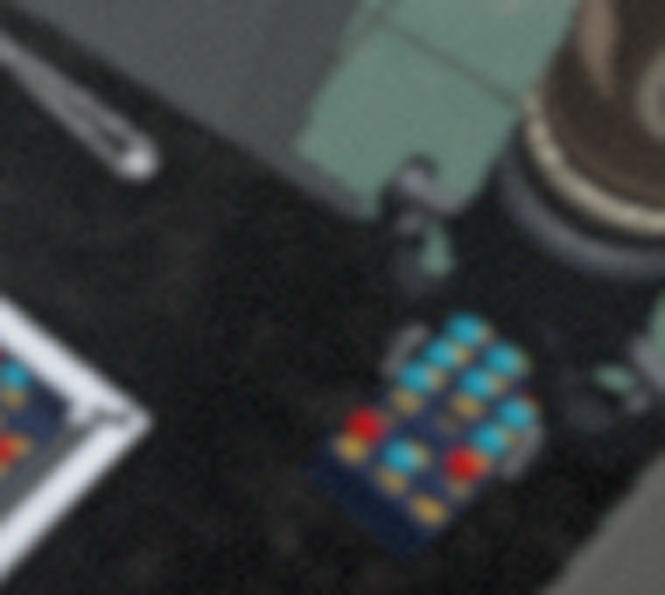

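The rack is held level, with about 1.3 N of weight and little moment. I carry it across at height, well in front of the bottles.

drive_tool(steps=[[[0, 0, 0, 0, 0, -0.51, -1], [-0.1, -0.4, 0, 0, 0, 0, -1], [-0.2, -0.8, 0, 0, 0, 0, -1], [-0.2, -0.9, 0, 0, 0, 0, -1], [-0.2, -0.9, 0, 0, 0, 0, -1], [-0.2, -0.9, 0, 0, 0, 0, -1], [-0.2, -0.9, 0, 0, 0, 0, -1], [-0.2, -0.9, 0, 0, 0, 0, -1], [-0.2, -0.9, 0, 0, 0, 0, -1], [-0.2, -0.9, 0, 0, 0, 0, -1], [-0.2, -0.8, 0, 0, 0, 0, -1], [-0.1, -0.5, 0, 0, 0, 0, -1]]])

```text
time_s: 5.9
tool_pos: [0.5153, 0.0802, 0.1345]
ee_rot: [-0.001, 0.042, 0.999, -0.001]
force: [-0.1, -0.2, -1.5]
opening: 0.586
```

drive_tool(steps=[[[-0.5, 0, 0, 0, 0, 0, -1], [-0.5, 0, 0, 0, 0, 0, -1], [-0.3, 0, 0, 0, 0, 0, -1], [0, 0, 0, 0, 0, 0, -1], [0, 0, 0, 0, 0, 0, -1], [0, 0, 0, 0, 0, 0, -1]]])

```text
time_s: 6.4
tool_pos: [0.5537, 0.08, 0.1347]
ee_rot: [-0.001, 0.041, 0.999, -0.0]
force: [0.4, 0.5, -2.1]
opening: 0.587
```

Run:
```python
from h import *
go([.566,.077,.055],1.49)
crop("top",165,140,120,100,6,"pics/t4.png")
```

```text
t 6.4 pos [0.5537 0.08   0.1347] heading 1.489649219766911 F [ 0.4324  0.5421 -2.1239] M [ 0.0242 -0.0044  0.0032] open 0.587
want x [-0.9967  0.0807 -0.    ] turn units (tool rotvec) [-0.0032 -0.0167 -0.004 ]
shift units after turn [-0.4175 -0.0664  2.6553]
shift units now [-0.4214 -0.0656  2.6547] dist 0.08066194384780917
```

View pics/t4.png

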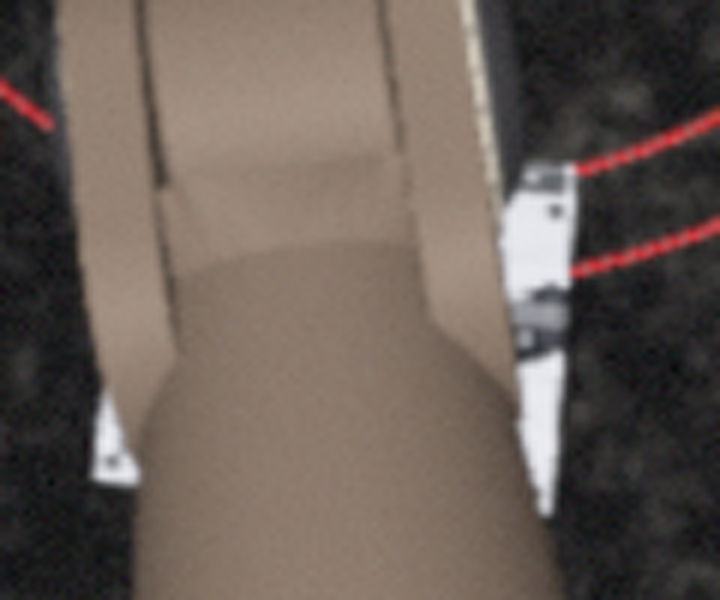

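The arm hides the lane from the top camera, so I'll rely on force and the side camera. I descend to about 14 mm above the deck, short of both stops.

drive_tool(steps=[[[-0.2, -0.03, 0.3, 0, 0, 0, -1], [-0.2, -0.03, 0.5, 0, 0, 0, -1], [0, 0, 0.5, 0, 0, 0, -1], [0, 0, 0.5, 0, 0, 0, -1], [0, 0, 0.4, 0, 0, 0, -1], [0, 0, 0.3, 0, 0, 0, -1], [0, 0, 0.15, 0, 0, 0, -1], [0, 0, 0, 0, 0, 0, -1], [0, 0, 0, 0, 0, 0, -1], [0, 0, 0, 0, 0, 0, -1]]])

```text
time_s: 7.28
tool_pos: [0.5669, 0.0773, 0.0564]
ee_rot: [0.001, 0.041, 0.999, 0.0]
force: [0.2, -0.3, -1.6]
opening: 0.585
```

Run:
```python
from h import *
go([.566,.077,.041],1.49)
crop("side",225,160,120,95,6,"pics/s5.png")
```

```text
t 7.28 pos [0.5669 0.0773 0.0564] heading 1.4896786442705001 F [ 0.1985 -0.265  -1.5747] M [0.0007 0.0056 0.0477] open 0.585
want x [-0.9967  0.0807 -0.    ] turn units (tool rotvec) [ 0.0027  0.0149 -0.0037]
shift units after turn [ 0.0304 -0.0127  0.5123]
shift units now [ 0.031  -0.0128  0.5123] dist 0.01540106573165091
```

View pics/s5.png

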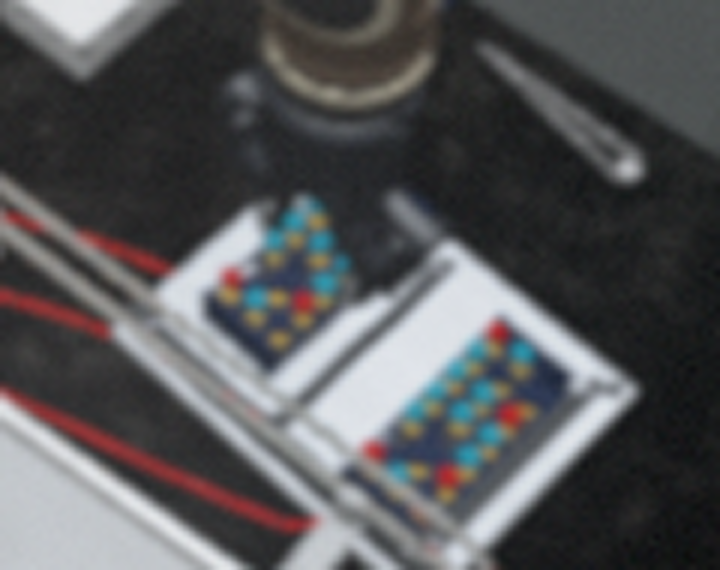

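The rack's dark end is close to the fence and right of the rail, with clear gaps at both, and the seated rack has not moved. I lower it until it touches.

drive_tool(steps=[[[0, 0, 0.2, 0, 0, 0, -1], [0, 0, 0.15, 0, 0, 0, -1], [0, 0, 0.07, 0, 0, 0, -1], [0, 0, 0, 0, 0, 0, -1], [0, 0, 0, 0, 0, 0, -1]]])

```text
time_s: 7.75
tool_pos: [0.5662, 0.0771, 0.0427]
ee_rot: [-0.0, 0.041, 0.999, -0.0]
force: [-0.1, -0.1, -2.0]
opening: 0.588
```

drive_tool(steps=[[[0, 0, 0.04, 0, 0, 0, -1], [0, 0, 0, 0, 0, 0, -1], [0, 0, 0.03, 0, 0, 0, -1], [0, 0, 0, 0, 0, 0, -1], [0, 0, 0, 0, 0, 0, -1]]])

```text
time_s: 8.17
tool_pos: [0.5665, 0.0772, 0.0413]
ee_rot: [0.0, 0.041, 0.999, 0.0]
force: [-1.2, 0.2, 2.1]
opening: 0.586
```

Contact came at z = 0.0413 as predicted, with about 4 N downward. I slide towards the fence.

drive_tool(steps=[[[-0.1, 0, 0, 0, 0, 0, -1], [-0.1, 0, 0, 0, 0, 0, -1], [-0.1, 0, 0, 0, 0, 0, -1], [0, 0, 0, 0, 0, 0, -1], [0, 0, 0, 0, 0, 0, -1]]])

```text
time_s: 8.58
tool_pos: [0.5755, 0.0766, 0.0414]
ee_rot: [0.0, 0.041, 0.999, 0.0]
force: [-2.8, -0.6, 5.2]
opening: 0.587
```

drive_tool(steps=[[[-0.05, 0, 0, 0, 0, 0, -1], [-0.05, 0, 0, 0, 0, 0, -1], [0, 0, 0, 0, 0, 0, -1], [0, 0, 0, 0, 0, 0, -1]]])

```text
time_s: 8.92
tool_pos: [0.5779, 0.0763, 0.0413]
ee_rot: [-0.0, 0.041, 0.999, 0.0]
force: [-4.9, -0.0, 6.0]
opening: 0.583
```

drive_tool(steps=[[[-0.05, 0, 0, 0, 0, 0, -1], [0, 0, 0, 0, 0, 0, -1], [0, 0, 0, 0, 0, 0, -1]]])

```text
time_s: 9.17
tool_pos: [0.5793, 0.0762, 0.0413]
ee_rot: [-0.0, 0.041, 0.999, 0.0]
force: [-5.4, 0.6, 6.1]
opening: 0.588
```

drive_tool(steps=[[[0, 0.1, 0, 0, 0, 0, -1], [0, 0.1, 0, 0, 0, 0, -1], [0, 0, 0, 0, 0, 0, -1], [0, 0, 0, 0, 0, 0, -1]]])

```text
time_s: 9.5
tool_pos: [0.581, 0.0819, 0.0414]
ee_rot: [0.001, 0.041, 0.999, -0.0]
force: [-0.2, -2.6, 5.6]
opening: 0.584
```

drive_tool(steps=[[[0, 0.05, 0, 0, 0, 0, -1], [0, 0.05, 0, 0, 0, 0, -1], [0, 0, 0, 0, 0, 0, -1], [0, 0, 0, 0, 0, 0, -1]]])

```text
time_s: 9.83
tool_pos: [0.5812, 0.0847, 0.0413]
ee_rot: [0.001, 0.041, 0.999, -0.0]
force: [-0.7, -3.9, 4.6]
opening: 0.59
```

drive_tool(steps=[[[0, 0.05, 0, 0, 0, 0, -1], [0, 0, 0, 0, 0, 0, -1], [0, 0, 0, 0, 0, 0, -1]]])

```text
time_s: 10.08
tool_pos: [0.5814, 0.0861, 0.0413]
ee_rot: [0.001, 0.041, 0.999, -0.0]
force: [-0.0, -3.5, 4.4]
opening: 0.587
```

drive_tool(steps=[[[0, 0.05, 0, 0, 0, 0, -1], [0, 0, 0, 0, 0, 0, -1], [0, 0, 0, 0, 0, 0, -1]]])

```text
time_s: 10.33
tool_pos: [0.5815, 0.0869, 0.0414]
ee_rot: [0.001, 0.041, 0.999, -0.001]
force: [-0.6, -7.7, 5.9]
opening: 0.588
```

drive_tool(steps=[[[0, 0.05, 0, 0, 0, 0, -1], [0, 0, 0, 0, 0, 0, -1], [0, 0, 0, 0, 0, 0, -1]]])

```text
time_s: 10.58
tool_pos: [0.5816, 0.0872, 0.0414]
ee_rot: [0.001, 0.041, 0.999, -0.003]
force: [-1.2, -10.8, 7.9]
opening: 0.59
```

drive_tool(steps=[[[-0.05, 0, 0, 0, 0, 0, -1], [0, 0, 0, 0, 0, 0, -1], [0, 0, 0, 0, 0, 0, -1]]])

```text
time_s: 10.83
tool_pos: [0.5817, 0.0872, 0.0414]
ee_rot: [-0.0, 0.041, 0.999, -0.002]
force: [-6.5, -9.9, 11.3]
opening: 0.588
```

drive_tool(steps=[[[-0.05, 0, 0, 0, 0, 0, -1], [0, 0, 0, 0, 0, 0, -1], [0, 0, 0, 0, 0, 0, -1]]])

```text
time_s: 11.08
tool_pos: [0.5818, 0.0871, 0.0413]
ee_rot: [-0.002, 0.041, 0.999, -0.002]
force: [-10.4, -10.3, 14.4]
opening: 0.586
```

Rail contact is at y ≈ 0.087. The x stop at 0.5818 could be the fence or just friction, since the downward force has crept up. I ease off the vertical press and the rail press and push x again to tell which.

drive_tool(steps=[[[0, -0.08, -0.05, 0, 0, 0, -1], [0, 0, -0.03, 0, 0, 0, -1], [0, 0, 0, 0, 0, 0, -1], [0, 0, 0, 0, 0, 0, -1]]])

```text
time_s: 11.42
tool_pos: [0.5833, 0.0867, 0.0425]
ee_rot: [-0.001, 0.041, 0.999, -0.0]
force: [-1.0, -3.8, -1.9]
opening: 0.586
```

drive_tool(steps=[[[-0.05, 0, 0, 0, 0, 0, -1], [0, 0, 0, 0, 0, 0, -1], [0, 0, 0, 0, 0, 0, -1]]])

```text
time_s: 11.67
tool_pos: [0.5839, 0.0867, 0.0424]
ee_rot: [-0.002, 0.04, 0.999, -0.0]
force: [-5.5, -2.9, -0.4]
opening: 0.582
```

drive_tool(steps=[[[-0.05, 0, 0, 0, 0, 0, -1], [0, 0, 0, 0, 0, 0, -1], [0, 0, 0, 0, 0, 0, -1]]])

```text
time_s: 11.92
tool_pos: [0.5839, 0.0866, 0.0422]
ee_rot: [-0.003, 0.04, 0.999, -0.0]
force: [-8.7, -3.9, 1.0]
opening: 0.584
```

Run:
```python
from h import *
go([.5818,.087,.041],1.49)
```

```text
t 11.92 pos [0.5839 0.0866 0.0422] heading 1.4901080244913618 F [-8.6949 -3.9146  0.9677] M [-0.5756  1.8985  0.2465] open 0.584
want x [-0.9967  0.0807 -0.    ] turn units (tool rotvec) [-0.0086 -0.0686  0.0012]
shift units after turn [0.0702 0.0063 0.0393]
shift units now [0.07   0.0064 0.0397] dist 0.0024225212180615514
```

With the vertical load off, it slid another 2 mm and now stops at x = 0.5839: that is the fence. Now the rail, still with little vertical load.

drive_tool(steps=[[[0, 0.05, 0, 0, 0, 0, -1], [0, 0, 0, 0, 0, 0, -1], [0, 0, 0, 0, 0, 0, -1]]])

```text
time_s: 12.17
tool_pos: [0.5839, 0.0868, 0.0422]
ee_rot: [-0.003, 0.041, 0.999, -0.002]
force: [-8.8, -7.2, 2.3]
opening: 0.589
```

drive_tool(steps=[[[0, 0.08, 0, 0, 0, 0, -1], [0, 0, 0, 0, 0, 0, -1], [0, 0, 0, 0, 0, 0, -1]]])

```text
time_s: 12.42
tool_pos: [0.584, 0.0872, 0.0422]
ee_rot: [-0.003, 0.041, 0.999, -0.004]
force: [-9.7, -14.5, 3.7]
opening: 0.588
```

drive_tool(steps=[[[0, 0, 0.03, 0, -0.06, 0, -1], [0, 0, 0, 0, 0, 0, -1], [0, 0, 0, 0, 0, 0, -1]]])

```text
time_s: 12.67
tool_pos: [0.584, 0.0874, 0.0417]
ee_rot: [-0.0, 0.041, 0.999, -0.004]
force: [-10.6, -14.3, 6.1]
opening: 0.59
```

Run:
```python
from h import *
go([.5839,.087,.0413],1.49)
```

```text
t 12.67 pos [0.584  0.0874 0.0417] heading 1.4891648609126025 F [-10.5972 -14.2749   6.0754] M [-3.038   2.2607  0.6677] open 0.59
want x [-0.9967  0.0807 -0.    ] turn units (tool rotvec) [-0.0894  0.0022 -0.0096]
shift units after turn [ 0.0031 -0.012   0.0141]
shift units now [ 0.0031 -0.0119  0.0142] dist 0.0005622785121696464
```

Contact with both stops. The wrist moment Mz of +0.67 N m suggests the rack bears mainly at the rear end of the rail, so the yaw is slightly off. I trim the yaw and roll and watch the moment.

drive_tool(steps=[[[0, 0, 0, -0.07, 0, -0.1, -1], [0, 0, 0, 0, 0, 0, -1], [0, 0, 0, 0, 0, 0, -1]]])

```text
time_s: 12.92
tool_pos: [0.584, 0.0872, 0.0416]
ee_rot: [-0.0, 0.037, 0.999, -0.001]
force: [-11.3, -13.7, 5.2]
opening: 0.585
```

Run:
```python
from h import *
go([.5839,.087,.0413],1.49)
```

```text
t 12.92 pos [0.584  0.0872 0.0416] heading 1.49668130006456 F [-11.3022 -13.7189   5.2187] M [-2.9952  2.1563  0.2303] open 0.585
want x [-0.9967  0.0807 -0.    ] turn units (tool rotvec) [-0.0182 -0.0002  0.0766]
shift units after turn [ 0.0043 -0.0083  0.0087]
shift units now [ 0.0044 -0.0082  0.0087] dist 0.00038127804972026244
```

drive_tool(steps=[[[0, 0, 0, 0, 0, -0.1, -1], [0, 0, 0, 0, 0, 0, -1], [0, 0, 0, 0, 0, 0, -1]]])

```text
time_s: 13.17
tool_pos: [0.5841, 0.0874, 0.0415]
ee_rot: [-0.0, 0.033, 0.999, -0.001]
force: [-10.8, -13.7, 3.5]
opening: 0.586
```

Run:
```python
from h import *
go([.5839,.087,.0413],1.49)
```

```text
t 13.17 pos [0.5841 0.0874 0.0415] heading 1.5046057279507772 F [-10.7834 -13.6808   3.5037] M [-2.8456  2.1334 -0.1558] open 0.586
want x [-0.9967  0.0807 -0.    ] turn units (tool rotvec) [-0.0138 -0.001   0.1674]
shift units after turn [ 0.0053 -0.0127  0.0057]
shift units now [ 0.0055 -0.0126  0.0057] dist 0.00044710578377874237
```

Mz is now about 0: the rack is flush along the rail and bearing on both stops. I firm up the press, with tilt compensation.

drive_tool(steps=[[[-0.05, 0, 0, 0, -0.03, 0, -1], [0, 0.04, 0, -0.02, 0, 0, -1], [-0.05, 0, 0, 0, -0.04, 0, -1], [0, 0.04, 0, -0.03, 0, 0, -1], [-0.05, 0, 0, 0, -0.03, 0, -1], [0, 0, 0, 0, 0, 0, -1], [0, 0, 0, 0, 0, 0, -1], [0, 0, 0, 0, 0, 0, -1]]])

```text
time_s: 13.83
tool_pos: [0.5842, 0.0875, 0.0413]
ee_rot: [0.0, 0.033, 0.999, -0.001]
force: [-25.1, -21.5, 18.1]
opening: 0.585
```

Run:
```python
from h import *
go([.5839,.087,.0413],1.502)
crop("side",225,160,120,95,6,"pics/s6.png")
```

```text
t 13.83 pos [0.5842 0.0875 0.0413] heading 1.5038457993677028 F [-25.0784 -21.5314  18.1293] M [-4.3211  5.2734 -0.1296] open 0.585
want x [-0.9976  0.0687 -0.    ] turn units (tool rotvec) [-0.0164  0.0099  0.0212]
shift units after turn [ 0.009  -0.0176 -0.0007]
shift units now [ 0.009  -0.0176 -0.0007] dist 0.0005924822150679533
```

View pics/s6.png

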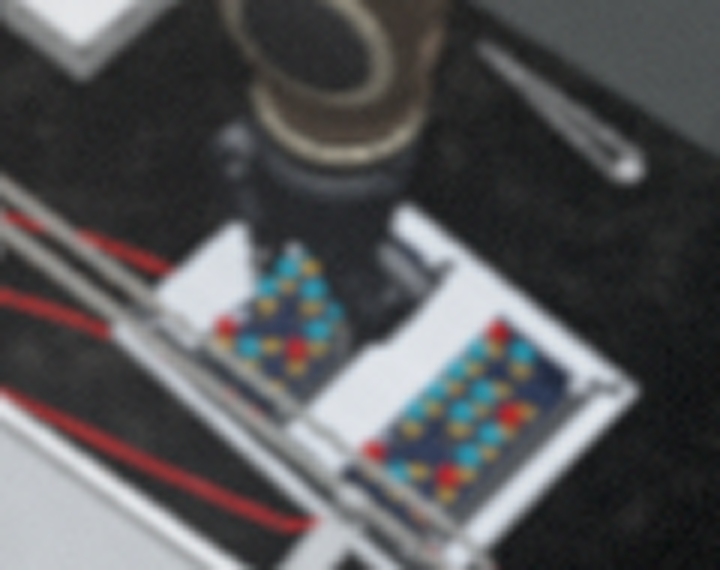

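The side view shows the rack's end against the fence and its long side on the rail. The seated rack, box and tweezers have not moved. I ease the vertical load so the push rests on the stops rather than on deck friction.

drive_tool(steps=[[[0, 0, -0.03, 0, 0, 0, -1], [0, 0, 0, 0, 0, 0, -1], [0, 0, -0.02, 0, 0, 0, -1], [0, 0, 0, 0, 0, 0, -1], [0, 0, 0, 0, 0, 0, -1], [0, 0, 0, 0, 0, 0, -1]]])

```text
time_s: 14.38
tool_pos: [0.5842, 0.0875, 0.0413]
ee_rot: [-0.0, 0.033, 0.999, -0.001]
force: [-21.5, -19.6, 8.3]
opening: 0.582
```

Run:
```python
from h import *
go([.5842,.0875,.0413],1.502)
```

```text
t 14.38 pos [0.5842 0.0875 0.0413] heading 1.5038444989008952 F [-21.4514 -19.6091   8.2981] M [-4.1838  4.42   -0.1602] open 0.582
want x [-0.9976  0.0687 -0.    ] turn units (tool rotvec) [-0.0178 -0.0001  0.0211]
shift units after turn [-0.001  -0.0006  0.0012]
shift units now [-0.001  -0.0006  0.0012] dist 5.105419997519793e-05
```

Nothing moved. I add a little more side push so it clearly exceeds any possible friction share.

drive_tool(steps=[[[0, 0.06, 0, -0.03, 0, 0, -1], [-0.03, 0.04, -0.01, -0.02, -0.02, 0, -1], [0, 0, 0, 0, 0, 0, -1], [0, 0, 0, 0, 0, 0, -1], [0, 0, 0, 0, 0, 0, -1], [0, 0, 0, 0, 0, 0, -1]]])

```text
time_s: 14.88
tool_pos: [0.5842, 0.0877, 0.0414]
ee_rot: [0.0, 0.034, 0.999, -0.002]
force: [-24.3, -30.0, 11.7]
opening: 0.584
```

Run:
```python
from h import *
go([.5842,.0875,.0413],1.502)
```

```text
t 14.88 pos [0.5842 0.0877 0.0414] heading 1.5023923669847117 F [-24.2554 -29.9913  11.6513] M [-6.213   5.0255  0.0136] open 0.584
want x [-0.9976  0.0687 -0.    ] turn units (tool rotvec) [-0.0376  0.0034  0.0045]
shift units after turn [-0.     -0.0058  0.0027]
shift units now [ 0.     -0.0058  0.0027] dist 0.0001910171028815973
```

Run:
```python
from h import *
print(manip.hand_in());s=monitor.state();print(s["time_s"],s["tool_pos"],s["force"],s["opening"])
```

```text
the job is handed in; nothing more can be done
None
the job is handed in; nothing more can be done
```

The loose rack is set down in the empty lane and was handed in still gripped, pressed against the back fence and the side rail. This took about 15 s of robot time.

**Last readings**
- **Push:** about 24 N against the fence, 30 N against the rail, and 12 N downward.
- **Position:** it holds still at TCP (0.584, 0.088), within 3 mm of the home position predicted from the images. The height, 0.0414 m, matches the deck touch-down height of 0.0413 m, so the rack is flat.
- **Seating along the rail:** the twisting moment at the wrist is about 0, and tool tilt is about 0.2°.
- **Picture:** the last side view, taken before the final small pushes, shows the rack in the corner. The seated rack and the other objects in view had not moved.

**Checks that first disagreed**
- The first press stuck on deck friction about 2 mm short of the fence. I eased the vertical load and it slid home.
- The yaw from the images was about 0.7° off. I trimmed it using the wrist moment.

**Limits of the checks**
- The arm blocked the top camera over the lane, so contact was judged from forces and the side view.
- In theory friction could account for up to 26 N of the final fence push. The fence contact itself was established earlier under light load, where friction could not explain it.
- I viewed 11 pictures, one over the budget.

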